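Sort spacer collars on a go/no-go plug gauge

ROBOT

A 7-joint arm with a two-finger parallel gripper is mounted at the origin on a cart in front of the work surface, level with it; the furniture and walls round the work are solid. World frame = base frame: x ahead of the robot, y to its left, z up, the work surface at z = 0. Lengths are in m, angles in rad, forces in N, time in s.
With the tool pointing down it reaches from about 0.425 to 0.95 m from the base axis. Payload 4.7 kg.
Tool frame: the origin (TCP) lies between the finger pads; the fingertips stand 25 mm ahead of it and the grasp point (between the pads) lies 6 mm ahead of it; z points along the fingers, y is the line along which they close (so a half turn about z gives the same grasp; the last joint's range is limited). The gripper opens to 85 mm and grips with 20 to 120 N. Pads are 22 mm wide; open, the fingers measure 114 mm over their backs; the gripper's body (76 mm by 85 mm) begins 54 mm behind the grasp point. The pads swing forward as they close: fully open they stand 13 mm farther back than shut.
Start: joints at [-1.212, 0.469, -0.049, 1.532, 0.024, 1.141, -0.082], TCP at [0.255, 0.625, 0.256] pointing down, gripper open.
Joint ranges: [-2.59, 2.59], [-0.33, 1.99], [-1.39, 1.29], [0.1, 2.45], [-1.04, 4.18], [0.21, 1.99], [-2.66, 2.66]. Speed limits (rad/s): [2.57, 2.57, 3.14, 3.14, 3.14, 3.14, 3.14].

INTERFACE

Orientations are given as a 3x3 rotation matrix whose columns are the frame's x, y, z axes.
In Python, from rig import * gives the robot as it stands. Calls block until the motion is done:
- movep(position, orientation): joint-space move of the TCP to a pose.
- move_l(position, attitude=None, feed=0.15, until_force=None): straight line of the TCP; attitude=None keeps the orientation; feed is the mean speed in m/s. With until_force (N) it stops when the force on the tool has changed by that much, and returns True; else False.
- move_joints(angles): joint-space move.
- command_gripper(opening, newtons=None): finger opening in m; newtons is the grip in N (None keeps the last); returns when the fingers have stopped.
- sleep(seconds).
- inverse_kinematics(position, orientation): joint angles nearest the present ones, or None.
- sense(): the state.
- camera(name): name is "side" or "top" or "wrist"; returns (picture, depth): 420x560x3 uint8, red, green, blue; 420x560 float32, m along the optical axis (not along the pixel's ray), 0 where there is no reading.
- camera_params(name): a dict with "K" (3x3 intrinsics, pixels), "dist" ([k1, k2, p1, p2, k3] as OpenCV has them; the pictures are not rectified), "position" and "rotation" of the camera in the world; the wrist camera has in their place "tool_from_camera" (4x4, takes a point from camera to tool coordinates, whose origin is the TCP and whose axes are the flange's). Camera axes: x right, y down, z forward; pixel columns grow to the right and rows downward; lengths in m; the calibration is good to about 2 mm. A picture is of the moment at which its call begins: read the wrist's pose just before it. camera_params takes no time and is no camera call.
A pose or a line that the arm cannot do raises Unreachable and nothing moves.
- finish_job(): hands the job in; it is judged then, once.
The state is a dict: "time_s": time; "joint_pos": joint angles; "qd": joint speeds; "joint_efforts": joint torques, N m; "position": TCP position; "tcp_rot": TCP orientation; "wrist_force": force on the tool from outside, world axes, zero at the start; "ft_torque": the same for the moment, N m; "finger_gap": finger opening in m; "gripper_force": force on a finger pad.
Only numpy, scipy, OpenCV 4.12 (cv2) and the standard library are available. Lean on these libraries where they do the work, as an engineer would, in place of code of your own. Each camera call takes 0.05 s, during which the arm holds its last target. There are 200 camera calls.

TASK

Sort the three black microscope spacer collars by their bores with the stepped steel plug gauge. Put the collar that passes both the thin go pin and the thick no-go step onto the gauge first, flat on its foot; then put the collar that passes the go pin but stops at the no-go step over it, lying flat on the step with the pin through it. Leave the collar whose bore is too small for the go pin where it lies.

Things in the scene. Friction and masses are not known exactly. Their poses are not given: they have to be found in the camera images.
- gauge: stepped plug gauge of steel, fixed upright on the table: a dark round foot 84 mm in diameter and 8 mm thick, on it the thick no-go step, 36 mm in diameter, its flat top (the shoulder) 32 mm above the table, and on that the thin go pin, 12 mm in diameter, its tip 58 mm above the table. All are coaxial. Origin at the centre of the underside, on the table; z up along the axis.
- collar_a: black plastic ring, 58 mm outer diameter, 18 mm high, with a small bore of 6 mm (does not pass the go pin). Loose, 30 to 55 g, lying flat. Origin at the centre of its underside; z up along the bore.
- collar_b: black plastic ring, 58 mm outer diameter, 18 mm high, with a middling bore of 26 mm (passes the go pin, stops at the no-go step). Loose, 30 to 55 g, lying flat. Origin at the centre of its underside; z up along the bore.
- collar_c: black plastic ring, 58 mm outer diameter, 18 mm high, with a wide bore of 50 mm and thin 4 mm wall (passes the go pin and the no-go step). Loose, 30 to 55 g, lying flat. Origin at the centre of its underside; z up along the bore.
Mind the look-alikes: they are no part of the job. What is shaped like the collar_c but purple is not meant. There is more than one size of the gauge; the one meant has the size given above.

How it is judged:
By the outcome, as a careful person would: the job done as asked, in the order asked, and still so for the second after the job is handed in, with the robot touching nothing.
It also fails if it takes over 64 s, if anything falls off the work surface, if the arm or the gripper's body presses on something with over 40 N, if the wrist force passes 120 N, or if a joint passes its speed limit or range.

## Working session

There is one attempt and no reset: what is moved stays moved. The work goes in short steps, each a Python script; the robot and the scene stay as the last script left them, time stands still between calls to the robot, and variables do not carry over. Pictures are saved under pics/ and viewed, at most 10 in all, crops included, and the job is handed in when it is done.

```bash
mkdir -p pics; cat > h.py <<'E'
from rig import *
import numpy as np, cv2
def snap(n,f):
    s=sense(); im,d=camera(n); p=camera_params(n)
    if n=="wrist":
        T=np.eye(4);T[:3,:3]=s["tcp_rot"];T[:3,3]=s["position"];T=T@np.array(p["tool_from_camera"])
    else:
        T=np.eye(4);T[:3,:3]=p["rotation"];T[:3,3]=p["position"]
    np.savez("pics/"+f+".npz",im=im,d=d,T=T,K=p["K"],dist=p["dist"])
    cv2.imwrite("pics/"+f+".png",im[:,:,::-1]); return im,d
def ray(f,uv):
    z=np.load("pics/"+f+".npz"); q=cv2.undistortPoints(np.array([[uv]],float),np.array(z["K"],float),np.array(z["dist"],float))[0,0]
    return z["T"],np.array([q[0],q[1],1.])
def atz(f,uv,h):
    T,r=ray(f,uv); r=T[:3,:3]@r; o=T[:3,3]; return o+r*(h-o[2])/r[2]
def dep(f,uv):
    T,r=ray(f,uv); d=np.load("pics/"+f+".npz")["d"][int(uv[1]),int(uv[0])]
    return T[:3,:3]@(r*d)+T[:3,3]
E
python3 - <<'E'
from h import *
snap("top","t0");snap("side","s0")
t=cv2.imread("pics/t0.png")
print(camera_params("top"),sense()["tcp_rot"])
E
```

```text
{'K': array([[492.00545433,   0.        , 279.52621238],
       [  0.        , 492.00545433, 213.02285924],
       [  0.        ,   0.        ,   1.        ]]), 'dist': array([-0.05849184,  0.        ,  0.        ,  0.        ,  0.        ]), 'position': array([ 0.44950761, -0.09040844,  0.8758318 ]), 'rotation': array([[-0.03019206, -0.99214294,  0.12141184],
       [-0.99937057,  0.03222668,  0.014829  ],
       [-0.01862519, -0.1208877 , -0.99249144]])} [[-9.25746371e-01  3.78144471e-01 -6.45142004e-04]
 [ 3.78145018e-01  9.25744787e-01 -1.71318868e-03]
 [-5.05959793e-05 -1.82993544e-03 -9.99998324e-01]]
```

View pics/t0.png

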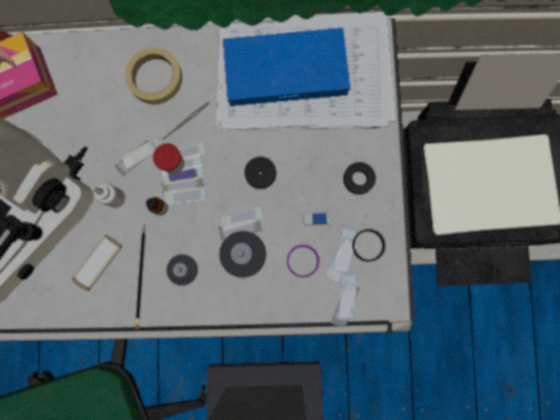

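View pics/s0.png

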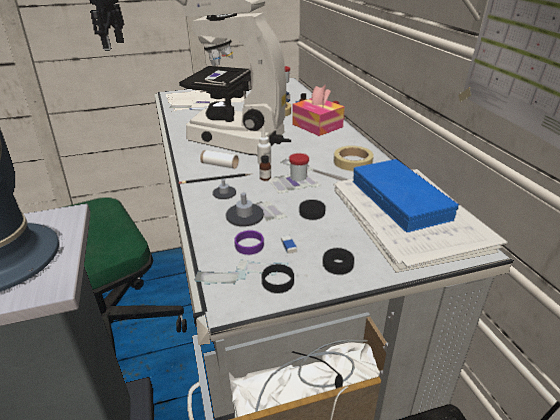

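Top view candidates: a small-bore collar at (260,172), a mid-bore collar at (359,178), and a wide-bore black ring at (369,245). Look-alikes are a purple ring at (303,261), gauges at (243,254) (large) and (181,269) (small), and a tape roll at (153,74). I'll measure these and view one crop.

```bash
python3 - <<'E'
from h import *
for n,uv,h in [("a",(260,172),.018),("b",(359,178),.018),("c",(369,245),.018),("p",(303,261),.018),("G",(243,254),.008),("Gl",(219,254),.008),("Gr",(267,254),.008),("g",(181,269),.008),("gl",(165,269),.008),("gr",(197,269),.008),("al",(244,172),.018),("ar",(276,172),.018),("edge",(409,245),0),("slide",(343,245),0)]:
    print(n,atz("t0",uv,h).round(4),dep("t0",uv).round(4))
im=cv2.imread("pics/t0.png")[135:335,150:420]
cv2.imwrite("pics/c0.png",cv2.resize(im,None,fx=2.9,fy=2.9,interpolation=cv2.INTER_CUBIC))
E
```

```text
a [ 0.629  -0.0451  0.018 ] [ 0.633  -0.0441 -0.001 ]
b [ 0.6123 -0.2201  0.018 ] [ 0.6153 -0.2225  0.002 ]
c [ 0.4933 -0.2316  0.018 ] [ 4.942e-01 -2.345e-01  2.000e-04]
p [ 0.4693 -0.1158  0.018 ] [ 0.4697 -0.1163 -0.0008]
G [ 0.485  -0.0109  0.008 ] [ 0.4834 -0.0144  0.0468]
Gl [0.4863 0.0316 0.008 ] [0.4863 0.0315 0.0087]
Gr [ 0.4837 -0.0532  0.008 ] [ 0.4842 -0.0527 -0.0031]
g [0.4618 0.0994 0.008 ] [0.4616 0.0963 0.0223]
gl [0.4626 0.1279 0.008 ] [ 0.4628  0.1301 -0.0008]
gr [0.461 0.071 0.008] [0.4611 0.0721 0.0017]
al [ 0.63   -0.0167  0.018 ] [ 0.6301 -0.0166  0.0173]
ar [ 0.628  -0.0735  0.018 ] [ 0.6294 -0.0734  0.0111]
edge [ 0.4919 -0.3058  0.    ] [ 0.4919 -0.3055  0.001 ]
slide [ 0.4958 -0.1884  0.    ] [ 0.4956 -0.188   0.0032]
```

View pics/c0.png

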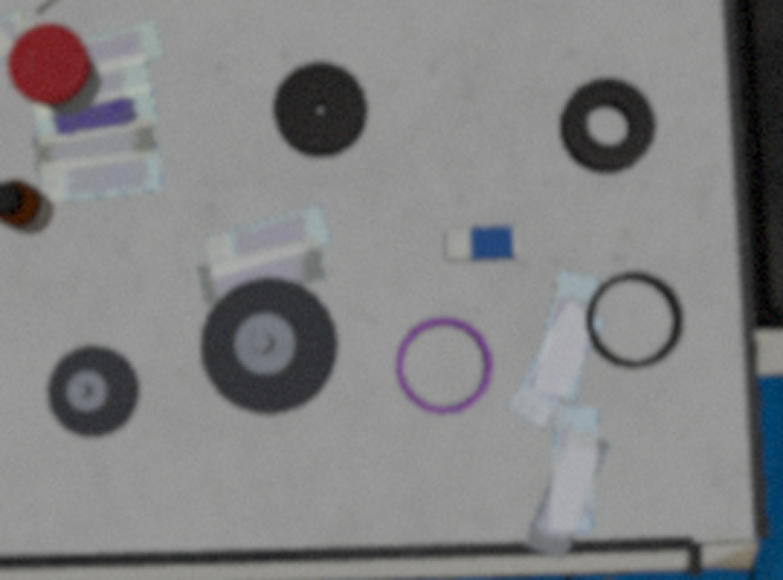

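Large gauge foot spans y 0.032 to -0.053, which is 84 mm, so it's the right one, at about (0.485,-0.011). The collar outer diameters also check at 57 mm. The crop shows the wide black ring at (634,319) beside a slide, collar b at (607,125), collar a (tiny bore) at (320,110), and the purple ring at (444,365). The microscope lies on the way, so I'll check its height first.

```bash
python3 - <<'E'
from h import *
for f in ("t0","s0"):
    z=np.load(f"pics/{f}.npz");d=z["d"]
    v,u=np.mgrid[0:420:2,0:560:2];uv=np.c_[u.ravel(),v.ravel()].astype(float)
    q=cv2.undistortPoints(uv[:,None],z["K"],z["dist"])[:,0]
    dd=d[::2,::2].ravel();P=(np.c_[q,np.ones(len(q))]*dd[:,None])@z["T"][:3,:3].T+z["T"][:3,3];P=P[dd>0]
    for y0 in np.arange(-.3,.9,.1):
        m=(P[:,1]>y0)&(P[:,1]<=y0+.1)
        r=[]
        for x0 in np.arange(.2,1.0,.1):
            k=m&(P[:,0]>x0)&(P[:,0]<=x0+.1); r.append(round(float(np.percentile(P[k,2],99)),2) if k.sum()>3 else None)
        print(f,round(y0,1),r)
s=sense()
def R(a):
    c,t=np.cos(a),np.sin(a); return np.array([[-t,c,0],[c,t,0],[0,0,-1.]])
for p,a in [((.493,-.231,.2),0),((.485,-.011,.12),0),((.61,-.22,.2),-.3)]: print(inverse_kinematics(p,R(a)),inverse_kinematics(p,R(a+np.pi)))
print(inverse_kinematics((.17,.43,.35),s["tcp_rot"]),inverse_kinematics((.17,.43,.35),R(1.2)))
E
```

```text
t0 -0.3 [-0.78, 0.0, 0.02, 0.02, 0.5, 0.07, 0.07, 0.03]
t0 -0.2 [-0.46, 0.0, 0.02, 0.01, 0.51, 0.07, 0.07, 0.03]
t0 -0.1 [-0.78, 0.0, 0.06, 0.01, 0.51, 0.07, 0.07, 0.03]
t0 0.0 [-0.78, 0.0, 0.03, 0.01, 0.52, 0.07, 0.07, 0.03]
t0 0.1 [-0.78, 0.01, 0.02, 0.06, 0.06, 0.03, 0.03, 0.0]
t0 0.2 [-0.78, 0.0, 0.04, 0.12, 0.24, 0.0, 0.0, 0.06]
t0 0.3 [-0.29, 0.0, 0.18, 0.19, 0.23, 0.07, 0.1, 0.08]
t0 0.4 [-0.3, 0.0, 0.05, None, None, 0.07, 0.07, 0.08]
t0 0.5 [-0.35, None, None, None, None, None, None, None]
t0 0.6 [-0.78, None, None, None, None, None, None, None]
t0 0.7 [-0.78, None, None, None, None, None, None, None]
t0 0.8 [-0.78, None, None, None, None, None, None, None]
s0 -0.3 [None, 0.0, 0.02, 0.02, 0.02, 0.06, 0.05, 0.4]
s0 -0.2 [-0.45, 0.0, 0.02, 0.01, 0.02, 0.07, 0.07, 0.41]
s0 -0.1 [-0.45, 0.0, 0.04, 0.01, 0.02, 0.07, 0.4, 0.4]
s0 0.0 [-0.78, 0.0, 0.03, 0.01, 0.06, 0.07, 0.07, 0.39]
s0 0.1 [-0.78, 0.01, 0.03, 0.06, 0.06, 0.03, 0.03, 0.38]
s0 0.2 [-0.78, 0.0, 0.04, 0.12, 0.27, 0.0, 0.01, 0.37]
s0 0.3 [-0.3, 0.0, 0.38, 0.38, 0.37, 0.07, 0.11, 0.36]
s0 0.4 [-0.3, 0.0, 0.38, 0.34, 0.19,
[... 230 characters left out ...]
 0.3]
[-0.35034041  0.43903186  0.93875628  1.94515448 -0.42855711  0.97069309
  0.79277707] [-0.45296681  0.52233322  1.11910643  1.94916199 -0.5544188   1.02100732
 -2.22117856]
[-0.4699522   0.36870368  0.49874883  2.13022368 -0.27011041  0.70240616
  0.20840654] [-0.89203047  0.58140154  1.11597157  2.14870077 -0.71502731  0.85184012
 -2.47279071]
[-0.30307089  0.60896016  0.87560536  1.69747466 -0.51989729  1.08480251
  0.4352125 ] [-0.41625937  0.72123794  1.11039927  1.70310988 -0.69762526  1.17028156
 -2.55481914]
[-1.21345032  0.04422284 -0.07478862  1.87722143  0.00336388  1.2220988
 -0.10631677] [-1.21029464  0.04346193 -0.07809069  1.87802944  0.00360896  1.22023566
 -0.08955129]
```

The microscope is up to 0.38 m high, so I'll lift and retract, swing the base past it, then go above the wide collar.

```bash
cat >> h.py <<'E'
def R(a):
    c,t=np.cos(a),np.sin(a); return np.array([[-t,c,0],[c,t,0],[0,0,-1.]])
E
python3 - <<'E'
from h import *
move_l((.17,.43,.52),feed=.3)
q=np.array(sense()["joint_pos"]);print(q.round(2));q[0]=.3;move_joints(q)
print(sense()["position"],sense()["time_s"])
movep((.493,-.231,.20),R(0))
s=sense();print(s["joint_pos"],s["position"],s["time_s"])
snap("wrist","w1")
E
```

```text
[-1.22 -0.01 -0.07  1.56 -0.    1.59 -0.1 ]
[ 0.43902456 -0.145604    0.51840871] 3.65
[ 3.62494969e-01  3.14569597e-01 -3.21007798e-03  1.90609803e+00
  1.01345706e-03  9.18353557e-01  3.59419895e-01] [ 0.49410215 -0.23089757  0.20122931] 4.9167
```

View pics/w1.png

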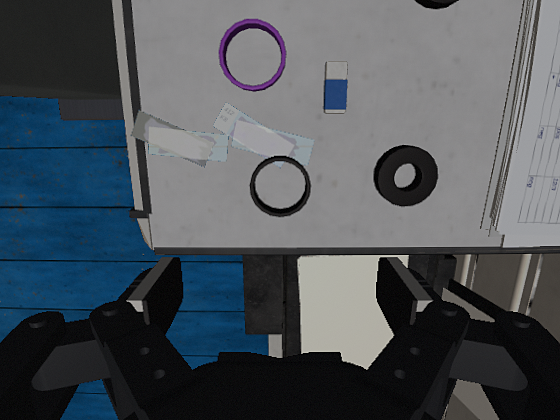

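Wrist view shows ring c with its top rim centred near (280,184), touching the slide's corner at (300,155). Collar b's top is near (407,174) and the purple ring at (253,53).

```bash
python3 - <<'E'
from h import *
for n,uv in [("c",(280,185)),("cl",(250,185)),("cr",(310,185)),("cu",(280,155)),("cd",(280,214)),("b",(407,173)),("p",(253,53))]: print(n,atz("w1",uv,.018).round(4),dep("w1",uv).round(4))
g=cv2.imread("pics/w1.png",0)
def fit(x0,y0,x1,y1):
    m=(g[y0:y1,x0:x1]<75).astype(np.uint8)
    cs=max(cv2.findContours(m,0,2)[0],key=cv2.contourArea);print(cv2.fitEllipse(cs+np.array([x0,y0])))
fit(235,148,325,225);fit(365,135,450,215)
E
```

```text
c [ 0.4953 -0.2289  0.018 ] [ 0.4954 -0.233  -0.0007]
cl [ 0.4672 -0.2289  0.018 ] [ 0.4672 -0.2288  0.0182]
cr [ 0.5235 -0.2289  0.018 ] [ 0.5235 -0.229   0.0177]
cu [ 0.4953 -0.2009  0.018 ] [ 0.4954 -0.2026  0.0042]
cd [ 0.4953 -0.2574  0.018 ] [ 0.4953 -0.2573  0.0184]
b [ 0.6142 -0.2174  0.018 ] [ 0.621  -0.2205  0.0009]
p [ 0.4724 -0.1139  0.018 ] [ 0.471  -0.1107 -0.0017]
((279.7319030761719, 185.84051513671875), (59.837005615234375, 60.009361267089844), 32.983768463134766)
((405.2476806640625, 174.9138641357422), (59.93424987792969, 63.7602653503418), 78.54086303710938)
```

```bash
python3 - <<'E'
from h import *
command_gripper(.078,30)
movep((.4948,-.230,.09),R(0))
print(move_l((.4948,-.230,.024),feed=.08,until_force=5),sense()["position"])
command_gripper(.0,30)
s=sense();print(s["finger_gap"],s["gripper_force"],s["position"],s["wrist_force"])
move_l((.4948,-.230,.16),feed=.15)
s=sense();print(s["finger_gap"],s["gripper_force"],s["wrist_force"],s["time_s"])
p=s["position"]
movep((.40,-.08,.20),R(0))
snap("wrist","w2");snap("top","t2")
cv2.imwrite("pics/m2.png",np.hstack([cv2.imread("pics/w2.png"),cv2.imread("pics/t2.png")])[:, :]) 
im=np.hstack([cv2.imread("pics/w2.png"),cv2.imread("pics/t2.png")]);cv2.imwrite("pics/m2.png",cv2.resize(im,(800,300)))
E
```

```text
False [ 0.49516462 -0.23015678  0.02433745]
0.0570115634235353 31.110208625905216 [ 0.49519477 -0.23020043  0.02506258] [-1.26350409  0.35190095  5.55199948]
0.05745693479353049 32.07529824692756 [ 0.24808316  0.4783667  -0.26189173] 8.1
```

View pics/w2.png

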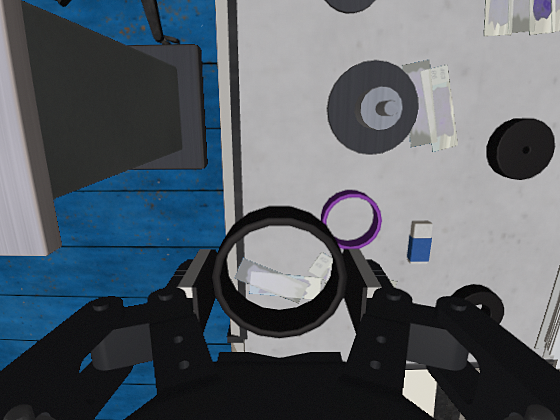

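The ring is held upright and level, rim at about (280,272). The gauge foot spans about (327–418, 60–154), with the step near (382,108) and the pin tip near (390,107).

```bash
python3 - <<'E'
from h import *
for n,uv,h in [("foot",(372.5,107),.008),("fl",(327,107),.008),("fr",(418,107),.008),("step",(382,108),.032),("tip",(391,108),.058)]: print(n,atz("w2",uv,h).round(4),dep("w2",uv).round(4))
z=np.load("pics/w2.npz");d=z["d"]
v,u=np.mgrid[50:165,310:430];uv=np.c_[u.ravel(),v.ravel()].astype(float)
q=cv2.undistortPoints(uv[:,None],z["K"],z["dist"])[:,0]
P=(np.c_[q,np.ones(len(q))]*d[v.ravel(),u.ravel()][:,None])@z["T"][:3,:3].T+z["T"][:3,3]
for lo,hi in [(.005,.012),(.029,.036),(.052,.064)]:
    k=P[(P[:,2]>lo)&(P[:,2]<hi)]; k=k[np.hypot(k[:,0]-.485,k[:,1]+.01)<.048];print(len(k),k.mean(0),np.percentile(k,[2,98],axis=0))
# held ring: fit in depth
v,u=np.mgrid[195:345:1,205:355:1];uv=np.c_[u.ravel(),v.ravel()].astype(float)
q=cv2.undistortPoints(uv[:,None],z["K"],z["dist"])[:,0]
P=(np.c_[q,np.ones(len(q))]*d[v.ravel(),u.ravel()][:,None])@z["T"][:3,:3].T+z["T"][:3,3]
k=P[(P[:,2]>.13)&(np.hypot(P[:,0]-.4,P[:,1]+.08)<.03)]
print(np.percentile(k,[1,50,99],axis=0),sense()["position"])
E
```

```text
foot [ 0.4863 -0.0082  0.008 ] [ 0.4798 -0.0086  0.0317]
fl [ 0.4447 -0.0083  0.008 ] [ 0.4448 -0.0083  0.0077]
fr [ 0.5284 -0.0078  0.008 ] [ 0.5285 -0.0078  0.0079]
step [ 0.4878 -0.0093  0.032 ] [ 0.4812 -0.0096  0.054 ]
tip [ 0.4869 -0.0096  0.058 ] [ 0.487  -0.0096  0.0577]
5144 [ 0.48453731 -0.00832662  0.00870834] [[ 0.44789601 -0.04720869  0.00701652]
 [ 0.52464986  0.02871076  0.01026502]]
1150 [ 0.48485036 -0.00937363  0.03267876] [[ 0.46991248 -0.02577646  0.03083248]
 [ 0.50244633  0.00666365  0.034193  ]]
199 [ 0.48581306 -0.00951084  0.05783873] [[ 0.48120504 -0.01485327  0.05270954]
 [ 0.49123022 -0.00446961  0.05994237]]
[[ 0.3720221  -0.10847993  0.1766546 ]
 [ 0.39932542 -0.08550194  0.19221176]
 [ 0.42955915 -0.05319932  0.20647211]] [ 0.4010451  -0.0813567   0.19977351]
```

```bash
python3 - <<'E'
from h import *
G=(.486,-.0095)
movep((*G,.13),R(0))
print(sense()["position"])
hit=move_l((*G,.0325),feed=.07,until_force=6)
s=sense();print(hit,s["position"],s["wrist_force"])
if s["position"][2]<.037:
    command_gripper(.075)
    move_l((*G,.16),feed=.15)
    movep((.50,-.09,.2),R(0))
    snap("wrist","w3");print(sense()["time_s"])
E
```

```text
[ 0.48619391 -0.01014807  0.12891181]
True [ 0.48579007 -0.00949357  0.033046  ] [-0.14452968 -0.68119937  5.30282166]
12.7083
```

View pics/w3.png

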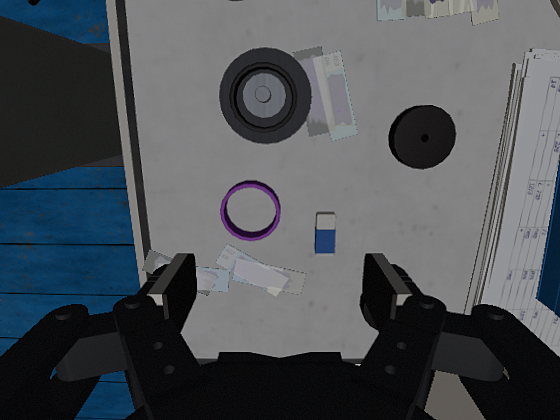

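Ring c sits on the foot around the step at (265,95). The shared run-up to collar b is clear, so I'll grasp it.

```bash
python3 - <<'E'
from h import *
B=(.6138,-.2185)
movep((*B,.10),R(0))
print(move_l((*B,.025),feed=.08,until_force=5),sense()["position"])
command_gripper(.0,30)
s=sense();print(s["finger_gap"],s["gripper_force"],s["position"],s["wrist_force"])
move_l((*B,.16),feed=.15)
movep((.44,-.09,.2),R(0))
s=sense();print(s["finger_gap"],s["time_s"])
snap("wrist","w4")
E
```

```text
False [ 0.61426597 -0.21869909  0.02554968]
0.0562791229778624 32.0627086982131 [ 0.61437291 -0.21868156  0.02618068] [-2.00111692  0.67088791  6.24454813]
0.05613306805263238 16.85
```

View pics/w4.png

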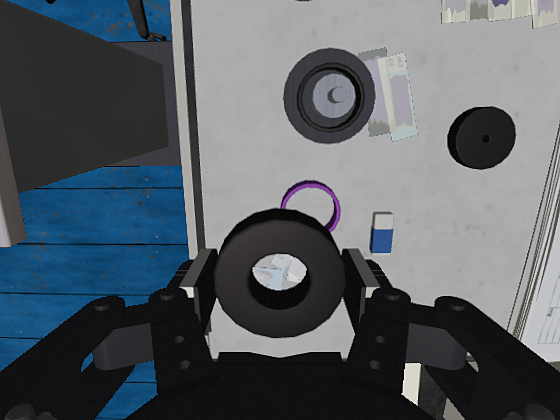

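Collar b is held level, and its image position matches c's (rim about 215–346, 207–338). Next is lowering it over the pin.

```bash
python3 - <<'E'
from h import *
G=(.486,-.0095)
movep((*G,.13),R(0))
hit=move_l((*G,.0565),feed=.07,until_force=6)
s=sense();print(hit,s["position"],s["wrist_force"])
if s["position"][2]<.0615:
    command_gripper(.075)
    move_l((*G,.18),feed=.15)
    movep((.50,-.12,.2),R(0))
    snap("wrist","w5");snap("side","s5");print(sense()["time_s"])
    a=cv2.resize(cv2.imread("pics/w5.png")[0:150,180:380],(600,450));b=cv2.resize(cv2.imread("pics/s5.png")[170:270,190:350],None,fx=4.5,fy=4.5)
    a=cv2.resize(a,(400,300));b=cv2.resize(b,(400,300));cv2.imwrite("pics/f5.png",np.hstack([a,b]))
E
```

```text
True [ 0.48540939 -0.00951142  0.05813714] [-1.18171052 -0.18698073  4.79121424]
20.3167
```

View pics/f5.png

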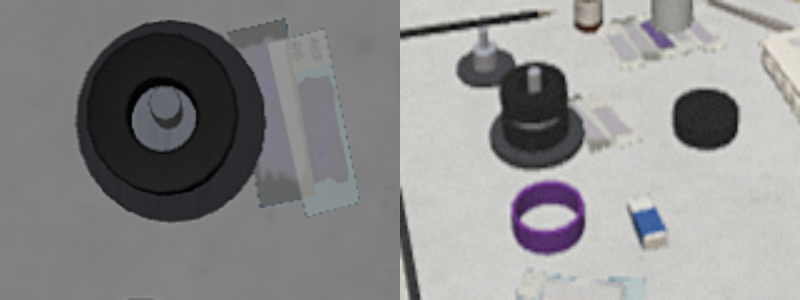

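Collar b lies flat on the step with the pin through it at crop (163,110), and c is below it on the foot. Collar a is untouched, so I'm handing in.

```bash
python3 -c "
from rig import *
print(finish_job())"
```

```text
the job is handed in; nothing more can be done
None
```

I handed the job in at about 20 s on the robot's clock: collar_c is flat on the gauge foot, collar_b lies over it on the no-go step with the pin through it, and collar_a is untouched.

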